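# Stamp a fragile gift case with the pedal press

## Robot

A 6-joint arm with a two-finger parallel gripper is mounted at the origin on the work surface. World frame = base frame: x ahead of the robot, y to its left, z up, the work surface at z = 0. Lengths are in m, angles in degrees, forces in N, time in s.
With the tool pointing down it reaches from about 0.35 to 0.925 m from the base axis. Payload 6.4 kg.
Tool frame: the origin (TCP) lies midway between the tips of the shut fingers; the grasp point (between the pads) lies arm.pinch_z behind it (arm.pinch_z is the distance from the TCP to the grasp point, in m); z points along the fingers, y is the line along which they close (so a half turn about z gives the same grasp; the last joint's range is limited). The gripper opens to 85 mm and grips with 20 to 120 N. Pads are 22 mm wide; open, the fingers measure 114 mm over their backs; the gripper's body (76 mm by 85 mm) begins 54 mm behind the grasp point. The pads swing forward as they close: fully open they stand 13 mm farther back than shut.
Start: joints at [-81.538, 14.043, 89.255, -0, 76.702, -9.975], TCP at [0.206, -0.617, 0.231] pointing down, gripper open.
Joint ranges: [-179.41, 179.41], [-58.25, 129.5], [7.25, 145.43], [-54.29, 234.29], [11.92, 165.04], [-157.13, 157.13]. Speed limits (degrees/s): [147.25, 147.25, 180, 180, 180, 180].

## Interface

Orientations are given as a 3x3 rotation matrix whose columns are the frame's x, y, z axes.
In Python, from rig import read_state, cams, order, arm gives the robot as it stands.
- The arm moves only by the shell command python3 -m inch 'ROWS' [FORCE]. ROWS is a JSON object of lists of equal length, an entry for each row: "xyz": the shift along the world's x, y, z in units of 25 mm (1.0 is 25 mm), a list of three; "twist": the turn about the world's z in units of 30 degrees (1.0 is 30 degrees); "fingers": the opening in per cent of the stroke, from 0 (shut) to 100 (fully open). A call has 1 to 5 rows; each row shifts and turns the commanded pose from where the row before left it; what a row does not reach is not made up. A row lasts 1/12 s, in which the tool goes at most 41.7 mm and 7.16 degrees, less where a joint would pass 70% of its speed; a pose out of reach is approached as far as the arm can. A call with a number of a shift or a turn outside -1 to 1 is refused whole. A call with a gripper value outside its range is refused whole. The fingers move at their own pace and stop on an object; FORCE is the grip in N (left out, the last holds). Time passes only in rows, so rows that do not move let the fingers close. It gives the time, the measured TCP pose, the force, the opening and the grip force at its end, in the units of the state.
- read_state(): the state, without advancing time (a new reading comes with each control period).
- cams.grab_frame(name): name is "scene" or "top" or "wrist"; returns a dict with "frame" (480x640x3 uint8, red, green, blue), "K" (3x3 intrinsics, pixels), "rvec" (rotation vector, rad) and "tvec" (3), from world to camera coordinates, as OpenCV has them; the wrist camera has in their place "mount" (4x4, takes a point from camera to tool coordinates, whose origin is the TCP and whose axes are the flange's). Camera axes: x right, y down, z forward; pixel columns grow to the right and rows downward; lengths in m; the calibration is good to about 2 mm. A picture is of the moment at which its call begins: read the wrist's pose just before it. There is no depth.
- order.close_job(): hands the job in; it is judged then, once.
The state is a dict: "clock": time; "joint_pos": joint angles; "qvel": joint speeds; "effort": joint torques, N m; "ee_pos": TCP position; "orientation": TCP orientation; "ft_force": force on the tool from outside, world axes, zero at the start; "wrist_torque": the same for the moment, N m; "gripper_width": finger opening in m; "grip_force": force on a finger pad.
Only numpy, scipy, OpenCV 4.12 (cv2) and the standard library are available. Lean on these libraries where they do the work, as an engineer would, in place of code of your own. Each camera call takes 0.05 s, during which the arm holds its last target. There are 200 camera calls.

## Task

Pick up the thin-walled plastic gift case with the flash drive inside and lay it flat on the rubber pad of the stamping press, wholly on the pad and lengthwise along it; handle it gently, because its walls crack if it is gripped with more than about 40 N, dropped, or pushed down hard. Then press the pedal down to its stop so that the stamp lands on the case, keep it down for about half a second, and let the pedal come back up. Leave the case lying on the pad and do not disturb the foam tray, the tape roll or the loose flash drive.

Things in the scene. Friction and masses are not known exactly. Their poses are not given: they have to be found in the camera images.
- case: Gift case, a closed box 80 x 40 x 26 mm (x, y, z): white plastic base 10 mm high, thin clear shell above it with a flash drive visible inside; about 80 g, smooth. It lies flat on the cardboard, clear of the press. Origin at the centre of its underside, x along its length, z up. Grip it gently across the 40 mm width.
- press: Bench stamping press, fixed to the table: grey base plate 180 x 360 mm (x, y), 12 mm thick, that reaches from y = -200 to y = +160 mm. Origin on the table under the centre of the rubber pad; z up. In its frame the stamp arm's post (87 mm high) stands at y = +125 mm and the pedal lies at y = -125 mm; a low cover 38 mm high runs along the far edge (x = +65 to +87 mm).
- pad (a point): Centre of the top of the press's black rubber pad, a flat raised rectangle 96 mm (along its x) by 52 mm (y), top 30 mm above the table, without rims, soft (gives up to 3 mm). Same axes as press. The case has to lie here with its 80 mm length along the pad's x (either way round).
- stamp_arm: Steel arm 130 mm long, 30 mm wide, a round sprung stamp (26 mm) at its end, hinged on the post 72 mm above the table. Origin on the hinge. Pedal up: it stands upright (to 0.21 m above the table), leaning slightly away from the pad. The pedal swings it down over the pad by a linkage; the stamp meets the case in the last few mm of the pedal's travel. Do not push the arm itself.
- pedal (a joint): Angle of the pedal in rad: 0 = up (sprung), 0.45 = fully down on its stop. Pressing at the tread takes about 5 to 13 N; it springs back by itself.
- pedal_tread (a point): Where to press the pedal: on its upper face, mid-width, 30 mm from the free end. Pedal: dark plate 145 x 70 mm with ribbed rubber, hinged at (70, -125, 40) mm of the press frame, free end towards the press's -x. Up, it slopes by 0.48 rad and this point is at (-28, -125, 100) mm in the press frame; on the stop it is at (-45, -125, 51) mm.
- foam_tray: Bystander: pink foam block 120 x 220 x 35 mm with flash drives standing in it, 58 mm high in all. Origin at the centre of its underside.
- tape_roll: Bystander: pale roll of tape, a ring of 90 mm diameter, 45 mm high, standing on its flat side. Origin at the centre of its underside.
- loose_drive: Bystander: a bare flash drive 58 x 20 x 10 mm lying flat. Origin at the centre of its underside.
Mind the look-alikes: they are no part of the job. What is shaped like the case but orange or pink is not meant.

How it is judged:
By the outcome, as a careful person would: the job done as asked, in the order asked, and still so for the second after the job is handed in, with the robot touching nothing.
It also fails if it takes over 48 s, if anything falls off the work surface, if the arm or the gripper's body presses on something with over 40 N, if the wrist force passes 120 N, or if a joint passes its speed limit or range.

## Working session

There is one attempt and no reset: what is moved stays moved. The work goes in short steps, Python scripts to look and compute and a shell command to move; the robot and the scene stay as the last step left them, time stands still between calls to the robot, and variables do not carry over. Pictures are saved under pics/ and viewed, at most 10 in all, crops included, and the job is handed in when it is done.

```bash
ls; mkdir -p pics; cat > h.py <<'E'
import numpy as np, cv2
from rig import read_state, cams, order, arm
def shot(n,f):
    s=read_state(); d=cams.grab_frame(n); cv2.imwrite(f'pics/{f}.png',d['frame'][:,:,::-1]); np.save(f'pics/{f}.npy',{'d':d,'s':s},allow_pickle=True); return d,s
def load(f):
    q=np.load(f'pics/{f}.npy',allow_pickle=True).item(); return q['d'],q['s']
def pose(d,s):
    if 'mount' in d:
        M=np.array(d['mount']); R=np.array(s['orientation']); return R@M[:3,:3], R@M[:3,3]+np.array(s['ee_pos'])
    R=cv2.Rodrigues(np.array(d['rvec'],float))[0]; return R.T, -R.T@np.array(d['tvec']).ravel()
def ray(d,s,uv,z):
    R,c=pose(d,s); out=[]
    for u,v in uv:
        r=R@np.linalg.inv(d['K'])@[u,v,1]; out.append(c+r*(z-c[2])/r[2])
    return np.array(out)
def proj(d,s,P):
    R,c=pose(d,s); q=(np.atleast_2d(P)-c)@R@np.array(d['K']).T; return q[:,:2]/q[:,2:]
E
python3 - <<'E'
from h import *
s=read_state(); print(s, arm.pinch_z)
shot('top','top0'); shot('scene','scene0')
E
```

```text
pics
{'clock': 0.0, 'joint_pos': array([-8.15379721e+01,  1.40856207e+01,  8.93253802e+01,  1.86008110e-03,
        7.67005381e+01, -9.97572757e+00]), 'qvel': array([-0.0372342 ,  0.03146417, -0.03473202,  0.02186563,  0.01027243,
       -0.02379753]), 'effort': array([ 9.29267226e-04, -4.29507029e+01, -3.26130652e+01, -1.30645740e-04,
        5.28559976e-03,  5.42332685e-07]), 'ee_pos': array([ 0.20550297, -0.61607433,  0.23015915]), 'orientation': array([[ 9.48670225e-01,  3.16266880e-01, -2.55217796e-04],
       [ 3.16266768e-01, -9.48668333e-01,  1.93017805e-03],
       [ 3.68334350e-04, -1.91181936e-03, -9.99998105e-01]]), 'ft_force': array([-0.0942306 , -0.32907069,  0.44748902]), 'wrist_torque': array([ 0.02803986, -0.02095003, -0.0299755 ]), 'grip_force': 0.0, 'gripper_width': 0.08538011412445559} 0.0187
```

View pics/top0.png

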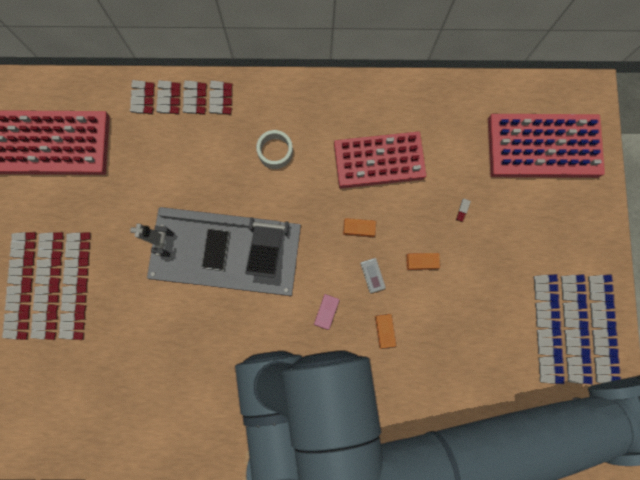

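View pics/scene0.png

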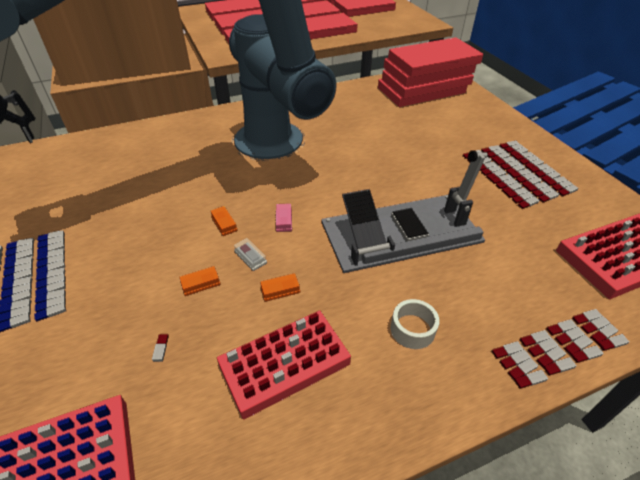

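Top view: the white/clear case is at (373,275). The look-alikes are orange at (360,227), (423,261), (386,331) and pink at (327,312). Only (373,275) is white-based and clear with a drive inside, so that is the one meant. The press pad is at (215,250), the pedal at (265,250), the post at (160,238), the tape at (275,148), the tray at (380,160) and the loose drive at (463,210). I'll confirm with a crop and measure.

```bash
python3 - <<'E'
from h import *
d,s=load('top0'); im=d['frame']
cv2.imwrite('pics/crop1.png',cv2.resize(im[195:345,140:440,::-1],(800,400),interpolation=cv2.INTER_CUBIC))
hsv=cv2.cvtColor(im,cv2.COLOR_RGB2HSV)
def blobs(m,name,z,amin=60):
    cs,_=cv2.findContours(m.astype(np.uint8),cv2.RETR_EXTERNAL,cv2.CHAIN_APPROX_NONE)
    for c in cs:
        if cv2.contourArea(c)<amin: continue
        P=ray(d,s,c[:,0,:].astype(float),z)[:,:2]*1000
        r=cv2.minAreaRect(P.astype(np.float32)); rp=cv2.minAreaRect(c)
        print(name,'px',np.round(rp[0]),'world mm',np.round(r[0],1),np.round(r[1],1),round(r[2],1))
H,S,V=[hsv[...,i].astype(int) for i in range(3)]
roi=np.zeros(H.shape,bool); roi[200:345,130:445]=1
blobs(roi&(S<60)&(V>110)&(np.arange(640)[None]>310),'case',.02)
blobs(roi&(S<75)&(np.arange(640)[None]<310),'press',.012)
blobs(roi&(V<45)&(np.arange(640)[None]<310),'black',.03)
blobs(roi&(S>180)&(V>150)&(H<14),'orange',.026)
print(pose(d,s)[1])
E
```

```text
case px [373. 275.] world mm [ 464.5 -196.3] [80.1 40.8] 17.0
press px [212. 249.] world mm [528.  200.4] [420.4 183. ] 83.5
black px [262. 259.] world mm [501.9  73.5] [69.  66.4] 83.1
black px [215. 249.] world mm [525.7 189.7] [47.2 90.1] 83.1
[ 0.32830152 -0.04023835  1.44034182]
```

View pics/crop1.png

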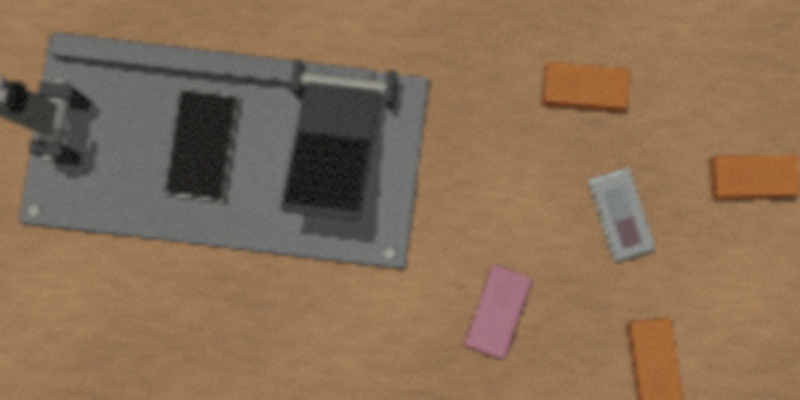

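The crop confirms it: the clear case with a drive inside and a white base sits at crop (620,215), surrounded by orange and pink decoys. I'll move above it.

```bash
python3 -m inch '{"xyz":[[0.3,0.5,0],[0.6,1,0],[0.6,1,0],[0.6,1,0],[0.6,1,0]],"twist":[0,0,0,0,0],"fingers":[70,70,70,70,70]}' 20
python3 -m inch '{"xyz":[[0.6,1,0],[0.6,1,0],[0.6,1,0],[0.6,1,0],[0.6,1,0]],"twist":[0,0,0,0,0],"fingers":[70,70,70,70,70]}'
python3 -m inch '{"xyz":[[0.6,1,0],[0.6,1,0],[0.6,1,0],[0.6,1,0],[0.6,1,-0.3]],"twist":[-0.05,0,0,0,0],"fingers":[70,70,70,70,70]}'
python3 -m inch '{"xyz":[[0.6,1,-0.5],[0.6,1,-0.5],[0.4,0.4,-0.5],[0.2,0,-0.4],[0,0,0]],"twist":[0,0,0,0,0],"fingers":[70,70,70,70,70]}'
python3 -m inch '{"xyz":[[0,0,0],[0,0,0]],"twist":[0,0],"fingers":[70,70]}'
python3 - <<'E'
from h import *
d,s=shot('wrist','w1'); print(s['ee_pos'],s['orientation'],s['gripper_width'])
print(proj(d,s,[.4645,-.1963,.026]))
E
```

```text
clock: 0.52
ee_pos: [0.2734, -0.5027, 0.2306]
orientation: [[0.949, 0.316, -0.0], [0.316, -0.949, 0.001], [0.0, -0.001, -1.0]]
ft_force: [0.7, 0.2, -0.2]
gripper_width: 0.0599
grip_force: 0.0
clock: 0.93
ee_pos: [0.3485, -0.3776, 0.2308]
orientation: [[0.949, 0.316, -0.0], [0.316, -0.949, 0.001], [-0.0, -0.001, -1.0]]
ft_force: [-0.3, -0.5, -0.0]
gripper_width: 0.0595
grip_force: 0.0
clock: 1.35
ee_pos: [0.4241, -0.2533, 0.2249]
orientation: [[0.957, 0.291, 0.002], [0.291, -0.957, -0.002], [0.001, 0.002, -1.0]]
ft_force: [0.9, -1.1, 0.4]
gripper_width: 0.0597
grip_force: 0.0
clock: 1.77
ee_pos: [0.4673, -0.1931, 0.1737]
orientation: [[0.956, 0.293, -0.004], [0.293, -0.956, 0.002], [-0.003, -0.003, -1.0]]
ft_force: [-0.3, -0.3, -0.3]
gripper_width: 0.0599
grip_force: 0.0
clock: 1.93
ee_pos: [0.468, -0.1953, 0.1768]
orientation: [[0.957, 0.29, 0.0], [0.29, -0.957, -0.001], [0.0, 0.001, -1.0]]
ft_force: [0.8, 0.3, -0.4]
gripper_width: 0.0599
grip_force: 0.0
[ 0.46795414 -0.19526064  0.1768212 ] [[ 9.57005512e-01  2.90069436e-01  4.15314572e-04]
 [ 2.90069642e-01 -9.57005365e-01 -5.78114180e-04]
 [ 2.29765020e-04  6.73728606e-04 -9.99999747e-01]] 0.05992069756133451
[[316.08782959 231.12404654]]
```

View pics/w1.png

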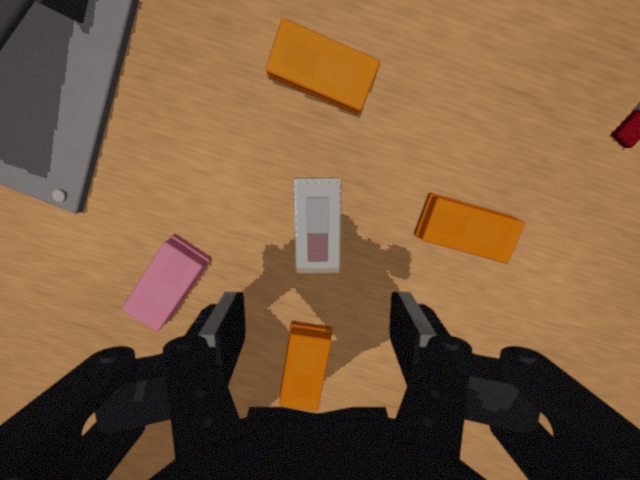

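The wrist view shows the case straight ahead and aligned, spanning columns 294–340 and rows 179–272, with clear space for the fingers. I'll measure it.

```bash
python3 - <<'E'
from h import *
d,s=load('w1'); hsv=cv2.cvtColor(d['frame'],cv2.COLOR_RGB2HSV)
m=((hsv[...,1]<70)&(hsv[...,2]>90)); m[:165]=0;m[285:]=0;m[:,:270]=0;m[:,360:]=0
c=max(cv2.findContours(m.astype(np.uint8),0,1)[0],key=cv2.contourArea)
for z in (.01,.026):
    r=cv2.minAreaRect((ray(d,s,c[:,0].astype(float),z)[:,:2]*1000).astype(np.float32)); print(z,r, cv2.boundingRect(c))
E
```

```text
0.01 ((464.84716796875, -197.08596801757812), (83.42367553710938, 39.82587814331055), 17.30333137512207) (293, 178, 48, 95)
0.026 ((468.38092041015625, -196.00173950195312), (79.09810638427734, 37.76087188720703), 17.303340911865234) (293, 178, 48, 95)
```

```bash
python3 -m inch '{"xyz":[[-0.08,-0.05,-0.8],[0,0,-1],[0,0,-1],[0,0,-1],[0,0,-1]],"twist":[0.015,0,0,0,0],"fingers":[70,70,70,70,70]}' 20
python3 -m inch '{"xyz":[[0,0,-1],[0,0,-0.6],[0,0,-0.3],[0,0,0],[0,0,0]],"twist":[0,0,0,0,0],"fingers":[70,70,70,70,70]}'
python3 -m inch '{"xyz":[[0,0,-0.15],[0,0,-0.05],[0,0,0],[0,0,0]],"twist":[0,0,0,0],"fingers":[70,70,70,70]}'
```

```text
clock: 2.4
ee_pos: [0.4663, -0.1967, 0.0563]
orientation: [[0.955, 0.297, 0.002], [0.297, -0.955, -0.001], [0.001, 0.002, -1.0]]
ft_force: [-0.4, 1.2, -0.3]
gripper_width: 0.0598
grip_force: 0.0
clock: 2.82
ee_pos: [0.4666, -0.1963, 0.0097]
orientation: [[0.955, 0.298, 0.001], [0.298, -0.955, -0.001], [0.001, 0.001, -1.0]]
ft_force: [0.3, 0.7, 0.8]
gripper_width: 0.0597
grip_force: 0.0
clock: 3.15
ee_pos: [0.4664, -0.1956, 0.0043]
orientation: [[0.954, 0.299, 0.001], [0.299, -0.954, -0.001], [0.001, 0.001, -1.0]]
ft_force: [0.4, 0.2, -0.7]
gripper_width: 0.0595
grip_force: 0.0
```

```bash
python3 -m inch '{"xyz":[[0,0,-0.12],[0,0,-0.04],[0,0,0],[0,0,0],[0,0,0]],"twist":[0,0,0,0,0],"fingers":[65,58,54,51,49]}' 20
python3 -m inch '{"xyz":[[0,0,0],[0,0,0],[0,0,0],[0,0,0],[0,0,0]],"twist":[0,0,0,0,0],"fingers":[47,45,43,41,40]}'
python3 -m inch '{"xyz":[[0,0,0],[0,0,0],[0,0,0],[0,0,0]],"twist":[0,0,0,0],"fingers":[38,36,36,36]}'
```

```text
clock: 3.57
ee_pos: [0.4661, -0.1954, -0.0002]
orientation: [[0.954, 0.299, -0.0], [0.299, -0.954, 0.0], [-0.0, -0.0, -1.0]]
ft_force: [0.2, -0.2, -0.2]
gripper_width: 0.0421
grip_force: 0.0
clock: 3.98
ee_pos: [0.4663, -0.1955, -0.0001]
orientation: [[0.954, 0.299, 0.0], [0.299, -0.954, -0.0], [0.0, 0.0, -1.0]]
ft_force: [-0.4, -0.2, 1.7]
gripper_width: 0.0396
grip_force: 21.3
clock: 4.32
ee_pos: [0.4662, -0.1955, -0.0001]
orientation: [[0.954, 0.299, 0.0], [0.299, -0.954, -0.0], [0.0, 0.0, -1.0]]
ft_force: [-0.0, -0.4, 1.9]
gripper_width: 0.0396
grip_force: 21.4
```

```bash
python3 -m inch '{"xyz":[[0,0,0.2],[0,0,0.5],[0,0,0.8],[0,0,0.9],[0,0,0.9]],"twist":[0,0,0,0,0],"fingers":[36,36,36,36,36]}' 20
python3 -m inch '{"xyz":[[0,0.1,0.9],[0,0.3,0.9],[0,0.6,0.9],[0,0.8,0.7],[0,1,0.3]],"twist":[0,0,0,0,0],"fingers":[36,36,36,36,36]}'
python3 -m inch '{"xyz":[[0,1,0],[0,1,0],[0,1,0],[0,1,0],[0,1,0]],"twist":[-0.1,-0.1,-0.1,-0.1,-0.1],"fingers":[36,36,36,36,36]}'
python3 -m inch '{"xyz":[[0,1,0],[0,1,0],[0,1,0],[0,1,0],[0,1,0]],"twist":[-0.1,-0.1,-0.1,0,0],"fingers":[36,36,36,36,36]}'
python3 -m inch '{"xyz":[[0,0.9,0],[0,0.6,0],[0,0.3,0],[0,0,0],[0,0,0]],"twist":[0,0,0,0,0],"fingers":[36,36,36,36,36]}'
python3 - <<'E'
from h import *
d,s=shot('wrist','w2'); print(s['ee_pos'],s['orientation'][:,0],s['joint_pos'])
E
```

```text
clock: 4.73
ee_pos: [0.4653, -0.1948, 0.0827]
orientation: [[0.954, 0.299, -0.002], [0.299, -0.954, 0.001], [-0.001, -0.002, -1.0]]
ft_force: [0.6, -0.4, -0.0]
gripper_width: 0.0399
grip_force: 21.1
clock: 5.15
ee_pos: [0.467, -0.1258, 0.1778]
orientation: [[0.955, 0.297, 0.004], [0.297, -0.955, -0.002], [0.003, 0.003, -1.0]]
ft_force: [1.1, -0.3, -0.8]
gripper_width: 0.0395
grip_force: 21.1
clock: 5.57
ee_pos: [0.4653, 0.001, 0.1746]
orientation: [[0.999, 0.039, -0.001], [0.039, -0.999, 0.0], [-0.001, -0.0, -1.0]]
ft_force: [0.7, -0.7, -0.0]
gripper_width: 0.0396
grip_force: 21.1
clock: 5.98
ee_pos: [0.4653, 0.1259, 0.1745]
orientation: [[0.993, -0.115, -0.001], [-0.115, -0.993, -0.0], [-0.001, 0.0, -1.0]]
ft_force: [1.1, 0.2, -1.2]
gripper_width: 0.0397
grip_force: 21.1
clock: 6.4
ee_pos: [0.4658, 0.1693, 0.1746]
orientation: [[0.993, -0.115, -0.001], [-0.115, -0.993, -0.0], [-0.001, 0.001, -1.0]]
ft_force: [0.1, -0.5, -0.7]
gripper_width: 0.0396
grip_force: 21.1
[0.46578968 0.16934516 0.17456429] [ 9.93402362e-01 -1.14679515e-01 -5.96507955e-04] [ 6.85949870e+00 -3.47074246e+00  1.14258964e+02 -2.37703374e-02
  6.92522347e+01  1.03453060e+02]
```

View pics/w2.png

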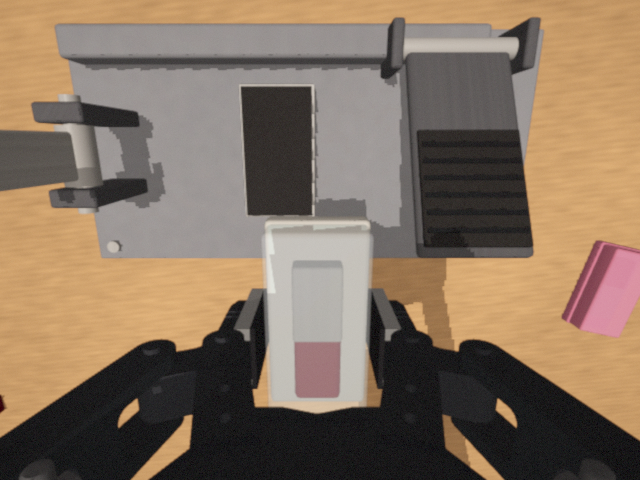

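The wrist view shows the pad with corners near (241,86), (312,86), (315,215), (247,216), and the case held straight with its ends at about rows 222 and 402. I'll compute the shift.

```bash
python3 - <<'E'
from h import *
d,s=load('w2'); hsv=cv2.cvtColor(d['frame'],cv2.COLOR_RGB2HSV)
m=(hsv[...,2]<50); m[:70]=0;m[217:]=0;m[:,:215]=0;m[:,345:]=0
m=cv2.morphologyEx(m.astype(np.uint8),cv2.MORPH_OPEN,np.ones((9,9)))
c=max(cv2.findContours(m,0,1)[0],key=cv2.contourArea)
r=cv2.minAreaRect((ray(d,s,c[:,0].astype(float),.03)[:,:2]*1000).astype(np.float32)); print('pad',r,cv2.boundingRect(c))
print(ray(d,s,[(241,86),(312,86),(315,215),(247,216)],.03)*1000)
# base plate visible near/left edges, cover
pl=ray(d,s,[(102,256),(410,257)],.012)*1000; e=pl[1]-pl[0]; print('plate near edge',pl,np.degrees(np.arctan2(e[1],e[0]))+90)
R=s['orientation']; 
for z,uv in ((.2006,[(270,233),(368,233),(270,402),(365,402)]),(.1846,[(264,222),(370,222)])):
    print(z,((ray(d,s,uv,z)-s['ee_pos'])@R*1000)[:,:2])
E
```

```text
Traceback (most recent call last):
ValueError: max() iterable argument is empty
```

```bash
python3 - <<'E'
from h import *
d,s=load('w2'); hsv=cv2.cvtColor(d['frame'],cv2.COLOR_RGB2HSV)
print(hsv[150,[225,235,238,241,244,280,310,313,316,320,330],2], hsv[[80,84,86,90,200,210,213,216,219],280,2])
print(ray(d,s,[(241,86),(312,86),(315,215),(247,216)],.03)*1000)
pl=ray(d,s,[(102,256),(410,257)],.012)*1000; e=pl[1]-pl[0]; print('plate near edge',pl,np.degrees(np.arctan2(e[1],e[0]))+90)
R=s['orientation']
for z,uv in ((.2006,[(270,233),(368,233),(270,402),(365,402)]),(.1846,[(264,222),(370,222)])):
    print(z,((ray(d,s,uv,z)-s['ee_pos'])@R*1000)[:,:2])
E
```

```text
[154 154 156 154  94  50  44 177 110 157 159] [155 183 132  54  50  51  56 120 147]
[[577.72194535 211.15158188  30.        ]
 [571.79277076 160.00821871  30.        ]
 [477.08302159 168.94207948  30.        ]
 [482.51518217 222.77518818  30.        ]]
plate near edge [[458.85424209 358.08675122  12.        ]
 [426.98650581  91.46448277  12.        ]] -6.815881234869792
0.2006 [[ 39.22730871 -14.63207428]
 [ 39.20818183  17.2777905 ]
 [-25.78931153 -16.90964624]
 [-25.81652616  18.55876911]]
0.1846 [[ 39.39976391 -18.8140986 ]
 [ 39.37677662  20.15057583]]
```

```bash
python3 -m inch '{"xyz":[[0.4,0.15,0],[0.8,0.3,0],[0.8,0.25,0],[0.46,0.15,-0.2],[0,0,-0.6]],"twist":[-0.007,0,0,0,0],"fingers":[36,36,36,36,36]}' 20
python3 -m inch '{"xyz":[[0,0,-0.9],[0,0,-0.9],[0,0,-0.9],[0,0,-0.9],[0,0,-0.5]],"twist":[0,0,0,0,0],"fingers":[36,36,36,36,36]}'
python3 -m inch '{"xyz":[[0,0,-0.3],[0,0,-0.1],[0,0,0],[0,0,0]],"twist":[0,0,0,0],"fingers":[36,36,36,36]}'
```

```text
clock: 6.87
ee_pos: [0.5316, 0.1902, 0.1573]
orientation: [[0.993, -0.121, 0.007], [-0.121, -0.993, 0.001], [0.006, -0.002, -1.0]]
ft_force: [0.3, 1.5, -0.4]
gripper_width: 0.0397
grip_force: 21.1
clock: 7.28
ee_pos: [0.5261, 0.1894, 0.0496]
orientation: [[0.993, -0.12, -0.004], [-0.12, -0.993, -0.001], [-0.004, 0.001, -1.0]]
ft_force: [-0.9, -1.0, 0.3]
gripper_width: 0.0397
grip_force: 21.1
clock: 7.62
ee_pos: [0.5286, 0.1908, 0.0435]
orientation: [[0.993, -0.119, 0.002], [-0.119, -0.993, 0.0], [0.002, -0.001, -1.0]]
ft_force: [0.7, -0.3, -0.6]
gripper_width: 0.0398
grip_force: 21.1
```

```bash
python3 -m inch '{"xyz":[[-0.04,0,-0.2],[0,0,-0.15],[0,0,-0.05],[0,0,0],[0,0,0]],"twist":[0,0,0,0,0],"fingers":[36,36,36,36,36]}' 20
python3 - <<'E'
from h import *
d,s=shot('wrist','w3'); print(s['ee_pos'],s['orientation'][:,0],s['ft_force'])
E
```

```text
clock: 8.03
ee_pos: [0.5265, 0.1909, 0.0323]
orientation: [[0.993, -0.119, -0.0], [-0.119, -0.993, -0.0], [-0.0, 0.0, -1.0]]
ft_force: [-0.4, -0.2, 0.3]
gripper_width: 0.0393
grip_force: 21.1
[0.5265303 0.1909129 0.0322662] [ 9.92936594e-01 -1.18646167e-01 -9.08718375e-05] [-0.40738041 -0.23612876  0.29299052]
```

View pics/w3.png

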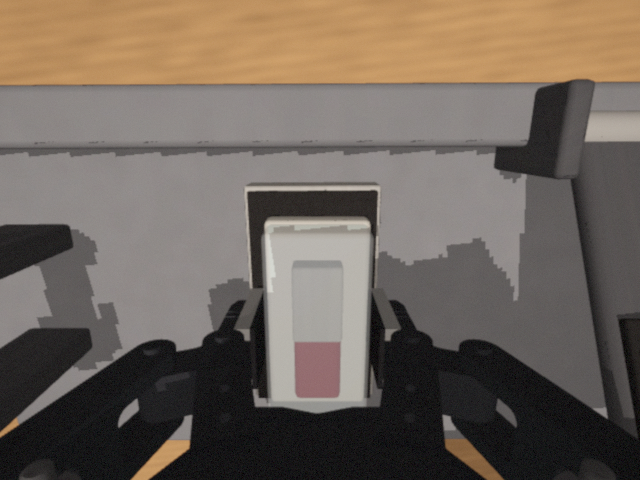

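```bash
python3 - <<'E'
from h import *
d,s=load('w3'); R=s['orientation']
g=cv2.cvtColor(d['frame'],cv2.COLOR_RGB2GRAY)
print(g[205,243:285:1][:12],g[205,368:384]); print(g[182:226,320])
f=lambda uv,z:np.round(((ray(d,s,uv,z)-s['ee_pos'])@R*1000)[:,:2],1)
print('pad',f([(248,205),(378,205),(313,188)],.030)); print('case',f([(264,232),(371,232),(317,220)],.037))
E
```

```text
[139 134 155 178 153  72  44  42  45  48  42  40] [ 42  42  41  43  43  42  44  44  62 123 162 160 145 140 143 142]
[116  98  96 123 160 182 188 185 135  59  39  37  42  43  44  45  44  43
  45  44  44  44  47  43  42  47  48  40  41  48  40  43  43  41  80 103
 116 128 154 179 192 194 184 181]
pad [[ 43.6 -26.7]
 [ 43.6  24.9]
 [ 50.3  -0.9]]
case [[ 34.3 -19.8]
 [ 34.3  21.5]
 [ 39.    0.7]]
```

The case sits about 3 mm short in x and 1.7 mm off in y relative to the pad, so I'll correct that and lower it.

```bash
python3 -m inch '{"xyz":[[0.06,0.03,0],[0.06,0.03,0],[0,0,-0.03],[0,0,-0.03],[0,0,0]],"twist":[0,0,0,0,0],"fingers":[36,36,36,36,36]}' 20
python3 -m inch '{"xyz":[[0,0,-0.02],[0,0,0],[0,0,0]],"twist":[0,0,0],"fingers":[36,36,36]}'
```

```text
clock: 8.5
ee_pos: [0.5295, 0.1923, 0.0306]
orientation: [[0.993, -0.119, -0.0], [-0.119, -0.993, -0.0], [-0.0, 0.0, -1.0]]
ft_force: [-0.3, 0.8, -1.3]
gripper_width: 0.0396
grip_force: 21.1
clock: 8.75
ee_pos: [0.5295, 0.1923, 0.0302]
orientation: [[0.993, -0.119, -0.0], [-0.119, -0.993, -0.0], [-0.0, 0.0, -1.0]]
ft_force: [0.8, 0.4, -0.3]
gripper_width: 0.0399
grip_force: 21.1
```

```bash
python3 -m inch '{"xyz":[[0,0,-0.02],[0,0,-0.02],[0,0,0],[0,0,0]],"twist":[0,0,0,0],"fingers":[36,36,36,36]}' 20
python3 -m inch '{"xyz":[[0,0,-0.02],[0,0,0],[0,0,0]],"twist":[0,0,0],"fingers":[36,36,36]}'
```

```text
clock: 9.08
ee_pos: [0.5297, 0.1923, 0.0295]
orientation: [[0.993, -0.119, 0.0], [-0.119, -0.993, -0.0], [0.0, 0.0, -1.0]]
ft_force: [-1.1, 0.0, 1.1]
gripper_width: 0.0398
grip_force: 21.3
clock: 9.33
ee_pos: [0.5297, 0.1924, 0.029]
orientation: [[0.993, -0.119, 0.0], [-0.119, -0.993, -0.0], [0.0, -0.0, -1.0]]
ft_force: [-0.7, -1.0, 2.5]
gripper_width: 0.0399
grip_force: 21.5
```

Light contact at 2.5 N, so I'll release and rise.

```bash
python3 -m inch '{"xyz":[[0,0,0],[0,0,0],[0,0,0],[0,0,0],[0,0,0]],"twist":[0,0,0,0,0],"fingers":[48,52,58,64,70]}' 20
python3 -m inch '{"xyz":[[0,0,0],[0,0,0.1],[0,0,0.3],[0,0,0.6],[0,0,0.9]],"twist":[0,0,0,0,0],"fingers":[70,70,70,70,70]}'
python3 -m inch '{"xyz":[[0,0,1],[0,0,1],[-0.4,-0.3,1],[-0.8,-0.6,0.8],[-0.8,-0.6,0.3]],"twist":[0,0,0,0,0],"fingers":[70,70,70,30,0]}'
python3 -m inch '{"xyz":[[-0.3,0,0],[0,0,0],[0,0,0]],"twist":[0,0,0],"fingers":[0,0,0]}'
python3 - <<'E'
from h import *
d,s=shot('wrist','w4'); print(s['ee_pos'],s['orientation'][:,0],s['ft_force'])
E
```

```text
clock: 9.75
ee_pos: [0.5295, 0.1923, 0.0286]
orientation: [[0.993, -0.119, -0.0], [-0.119, -0.993, 0.0], [-0.0, 0.0, -1.0]]
ft_force: [-0.6, 0.2, -0.2]
gripper_width: 0.06
grip_force: 0.0
clock: 10.17
ee_pos: [0.5281, 0.1921, 0.0755]
orientation: [[0.993, -0.119, -0.004], [-0.119, -0.993, -0.001], [-0.004, 0.001, -1.0]]
ft_force: [0.3, 0.5, -0.7]
gripper_width: 0.0596
grip_force: 0.0
clock: 10.58
ee_pos: [0.4812, 0.1548, 0.1832]
orientation: [[0.993, -0.118, 0.007], [-0.118, -0.993, 0.001], [0.007, -0.001, -1.0]]
ft_force: [0.7, -0.0, 0.1]
gripper_width: 0.0366
grip_force: 0.0
clock: 10.83
ee_pos: [0.472, 0.155, 0.1789]
orientation: [[0.993, -0.119, 0.001], [-0.119, -0.993, 0.0], [0.0, -0.0, -1.0]]
ft_force: [0.8, -0.5, -0.4]
gripper_width: 0.0004
grip_force: 0.0
[0.47203863 0.15504833 0.17886921] [ 9.92912509e-01 -1.18846663e-01  4.69079280e-04] [ 0.77868604 -0.52427736 -0.4482125 ]
```

View pics/w4.png

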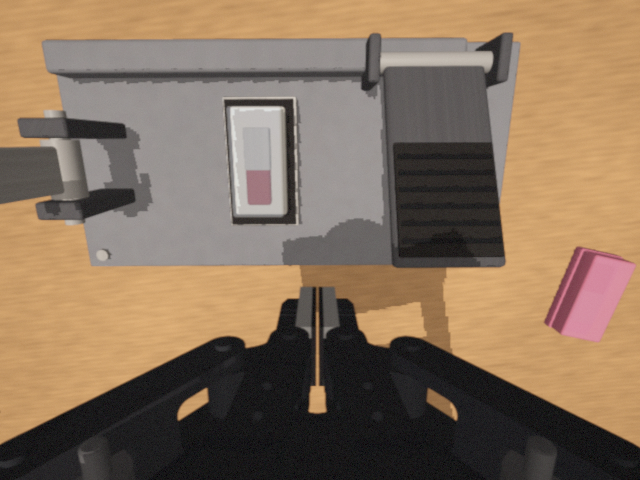

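The case lies flat on the pad, spanning (230..287, 106..217) inside the pad's (224..297, 98..223). The tread is near (447,200). I'll move over the tread with the fingers shut.

```bash
python3 -m inch '{"xyz":[[0.1,-0.4,0],[0.1,-0.8,0],[0.2,-0.9,-0.1],[0.1,-0.8,-0.4],[0.08,-0.45,-0.7]],"twist":[0,0,0,0,0],"fingers":[0,0,0,0,0]}' 20
python3 -m inch '{"xyz":[[0,0,-0.8],[0,0,-0.4],[0,0,-0.2],[0,0,0],[0,0,0]],"twist":[0,0,0,0,0],"fingers":[0,0,0,0,0]}'
python3 - <<'E'
from h import *
d,s=shot('scene','s5'); im=d['frame'][170:300,260:520,::-1]; cv2.imwrite('pics/s5c.png',cv2.resize(im,(800,400),interpolation=2))
print(s['ee_pos'],s['ft_force'])
E
```

```text
clock: 11.3
ee_pos: [0.4889, 0.069, 0.1499]
orientation: [[0.993, -0.12, 0.004], [-0.12, -0.993, -0.001], [0.004, 0.0, -1.0]]
ft_force: [-0.2, -0.8, -0.2]
gripper_width: -0.0003
grip_force: 0.0
clock: 11.72
ee_pos: [0.487, 0.0713, 0.1141]
orientation: [[0.993, -0.118, 0.0], [-0.118, -0.993, 0.0], [0.0, -0.0, -1.0]]
ft_force: [-0.9, 0.5, -0.4]
gripper_width: 0.0
grip_force: 0.0
[0.48696278 0.07133795 0.11405141] [-0.92764786  0.4611088  -0.37106452]
```

View pics/s5c.png

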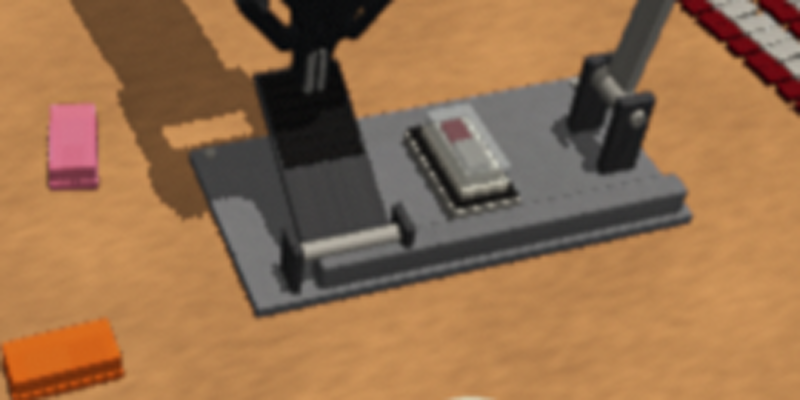

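The fingertips at crop (315,80) are over the tread mid-width, and the case is flat on the pad. I'll press along the arc.

```bash
python3 -m inch '{"xyz":[[0,0,-0.3],[0,0,-0.26],[-0.1,0.01,-0.2],[-0.1,0.01,-0.2],[-0.1,0.01,-0.2]],"twist":[0,0,0,0,0],"fingers":[0,0,0,0,0]}' 20
python3 -m inch '{"xyz":[[-0.07,0.01,-0.2],[-0.07,0.01,-0.2],[-0.06,0,-0.2],[-0.04,0,-0.2],[-0.03,0,-0.15]],"twist":[0,0,0,0,0],"fingers":[0,0,0,0,0]}'
python3 -m inch '{"xyz":[[-0.02,0,-0.1],[-0.02,0,-0.1],[-0.01,0,-0.05],[0,0,0]],"twist":[0,0,0,0],"fingers":[0,0,0,0]}'
```

```text
clock: 12.18
ee_pos: [0.4795, 0.0719, 0.0847]
orientation: [[0.993, -0.119, 0.002], [-0.119, -0.993, -0.0], [0.002, -0.0, -1.0]]
ft_force: [1.0, 0.5, 1.0]
gripper_width: 0.0001
grip_force: 1.0
clock: 12.6
ee_pos: [0.4719, 0.0725, 0.0603]
orientation: [[0.993, -0.119, -0.001], [-0.119, -0.993, 0.0], [-0.001, -0.0, -1.0]]
ft_force: [0.6, 0.7, 1.6]
gripper_width: -0.0001
grip_force: 1.1
clock: 12.93
ee_pos: [0.4707, 0.0723, 0.0544]
orientation: [[0.993, -0.119, -0.001], [-0.119, -0.993, -0.0], [-0.001, 0.0, -1.0]]
ft_force: [-0.4, 0.3, 2.0]
gripper_width: 0.0002
grip_force: 0.9
```

```bash
python3 - <<'E'
from h import *
d,s=shot('scene','s6'); im=d['frame'][140:290,300:520,::-1]; cv2.imwrite('pics/s6c.png',cv2.resize(im,(748,510),interpolation=2))
print(s['ee_pos'],s['ft_force'],s['effort'])
E
```

```text
[0.47072602 0.07234958 0.05442801] [-0.37361995  0.28984266  2.00446269] [-2.61868145e-01 -2.85760260e+01 -2.47397071e+01 -1.44837527e-01
  6.69807661e-02 -5.46518771e-03]
```

View pics/s6c.png

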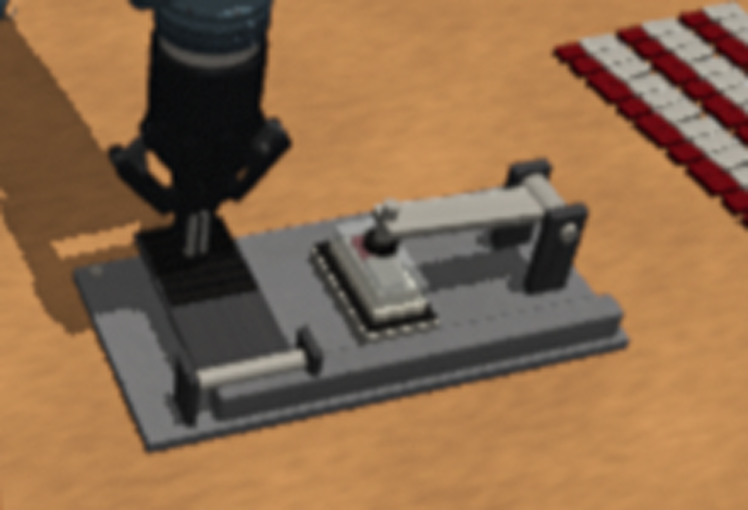

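The pedal follows the fingers and the stamp at crop (380,240) is just above the case. I'll go on gently to the stop.

```bash
python3 -m inch '{"xyz":[[-0.01,0,-0.05],[-0.01,0,-0.05],[0,0,0],[0,0,0]],"twist":[0,0,0,0],"fingers":[0,0,0,0]}' 20
python3 -m inch '{"xyz":[[0,0,-0.04],[0,0,-0.02],[0,0,0]],"twist":[0,0,0],"fingers":[0,0,0]}'
```

```text
clock: 13.32
ee_pos: [0.4706, 0.0724, 0.0525]
orientation: [[0.993, -0.119, -0.0], [-0.119, -0.993, 0.0], [-0.0, -0.0, -1.0]]
ft_force: [-0.7, 0.7, 4.6]
gripper_width: 0.0001
grip_force: 2.5
clock: 13.57
ee_pos: [0.4705, 0.0724, 0.0514]
orientation: [[0.993, -0.119, -0.001], [-0.119, -0.993, 0.0], [-0.001, 0.0, -1.0]]
ft_force: [-3.4, 0.2, 8.0]
gripper_width: 0.0001
grip_force: 4.4
```

```bash
python3 -m inch '{"xyz":[[0,0,-0.04],[0,0,0],[0,0,0]],"twist":[0,0,0],"fingers":[0,0,0]}' 20
python3 -m inch '{"xyz":[[0,0,-0.03],[0,0,0]],"twist":[0,0],"fingers":[0,0]}'
```

```text
clock: 13.82
ee_pos: [0.4705, 0.0724, 0.0511]
orientation: [[0.993, -0.118, -0.002], [-0.118, -0.993, -0.0], [-0.002, 0.0, -1.0]]
ft_force: [-5.7, 0.3, 15.9]
gripper_width: 0.0001
grip_force: 7.5
clock: 13.98
ee_pos: [0.4705, 0.0724, 0.0508]
orientation: [[0.993, -0.118, -0.002], [-0.118, -0.993, -0.0], [-0.002, 0.0, -1.0]]
ft_force: [-8.7, 1.8, 21.5]
gripper_width: -0.0002
grip_force: 9.9
```

On the stop at 21 N. I'll complete the half-second hold, then let it rise.

```bash
python3 -m inch '{"xyz":[[0,0,0],[0,0,0],[0,0,0],[0,0,0],[0.02,0,0.15]],"twist":[0,0,0,0,0],"fingers":[0,0,0,0,0]}' 20
python3 -m inch '{"xyz":[[0.03,0,0.2],[0.04,0,0.2],[0.06,0,0.2],[0.07,0,0.2],[0.07,0,0.2]],"twist":[0,0,0,0,0],"fingers":[0,0,0,0,0]}'
python3 -m inch '{"xyz":[[0.1,0,0.2],[0.1,0,0.2],[0.1,0,0.2],[0,0,0.3],[0,0,0.5]],"twist":[0,0,0,0,0],"fingers":[0,0,0,0,0]}'
python3 -m inch '{"xyz":[[0,0,0.9],[0,0,0.9],[0,0,0.9],[-0.3,0,0.5],[-0.6,0.4,0.2]],"twist":[0,0,0,0,0],"fingers":[0,0,0,0,0]}'
python3 -m inch '{"xyz":[[-0.3,1,0],[0,1,0],[0,0.8,0],[0,0,0],[0,0,0]],"twist":[0,0,0,0,0],"fingers":[0,0,0,0,0]}'
python3 - <<'E'
from h import *
d,s=shot('wrist','w7'); print(s['ee_pos'],s['ft_force'])
d2,s2=shot('scene','s7')
a=cv2.resize(d['frame'][:300,:,::-1],(640,300)); b=cv2.resize(d2['frame'][140:290,300:540,::-1],(448,280),interpolation=2)
c=np.zeros((590,640,3),np.uint8); c[:300]=a; c[305:585,:448]=b; cv2.imwrite('pics/final.png',c)
E
```

```text
clock: 14.4
ee_pos: [0.4707, 0.0724, 0.0534]
orientation: [[0.993, -0.118, -0.001], [-0.118, -0.993, -0.0], [-0.001, 0.0, -1.0]]
ft_force: [-1.2, -0.0, 0.7]
gripper_width: 0.0002
grip_force: 0.6
clock: 14.82
ee_pos: [0.478, 0.0723, 0.0782]
orientation: [[0.993, -0.119, 0.0], [-0.119, -0.993, -0.0], [0.0, 0.0, -1.0]]
ft_force: [0.2, -0.1, -0.1]
gripper_width: 0.0002
grip_force: 0.1
clock: 15.23
ee_pos: [0.4846, 0.0724, 0.1125]
orientation: [[0.993, -0.119, -0.002], [-0.119, -0.993, 0.0], [-0.002, 0.0, -1.0]]
ft_force: [0.3, 0.3, 0.3]
gripper_width: -0.0
grip_force: 0.0
clock: 15.65
ee_pos: [0.465, 0.0814, 0.2013]
orientation: [[0.993, -0.12, 0.006], [-0.12, -0.993, -0.001], [0.006, 0.0, -1.0]]
ft_force: [-0.0, 0.0, -0.0]
gripper_width: 0.0004
grip_force: 0.0
clock: 16.07
ee_pos: [0.4551, 0.1528, 0.1981]
orientation: [[0.993, -0.117, 0.0], [-0.117, -0.993, -0.0], [0.0, 0.0, -1.0]]
ft_force: [0.6, -0.3, 0.6]
gripper_width: 0.0001
grip_force: 0.0
[0.45514877 0.15284975 0.19808168] [ 0.58233911 -0.32604008  0.6148039 ]
```

View pics/final.png

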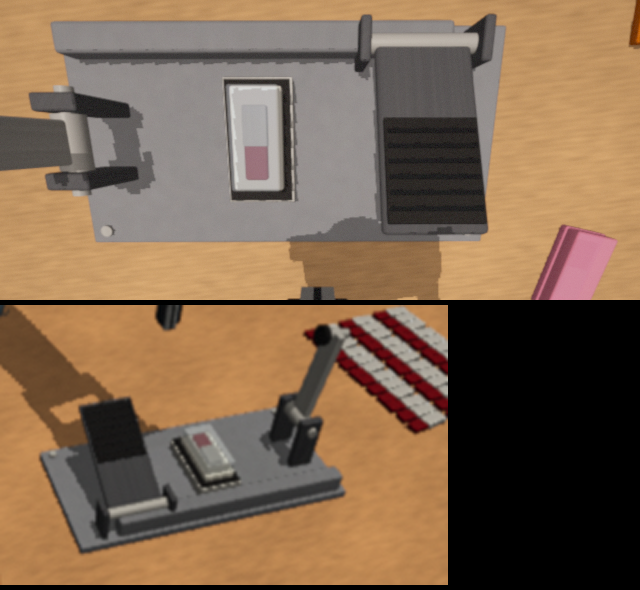

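The case lies flat inside the pad outline at (225..292, 79..199), the pedal is up and the stamp arm is upright. I'll hand it in.

```bash
python3 -c "
from rig import order; print(order.close_job())"
```

```text
the job is handed in; nothing more can be done
None
```

The job is handed in at about 16 s: the case was gripped at about 21 N and lies flat and lengthwise on the pad, the pedal was held on its stop for about half a second and is back up, and the bystanders were not touched; no verdict was returned.

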